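# Find the heavier gem box by hand and present it

### The job

Two identical closed white boxes with green lids stand on the wooden tray; one has a much heavier stone inside. Lift each box clear of the tray in turn to feel which is heavier, and set the lighter one back down upright on the tray without dropping it. Finish while still holding the heavier box, level and still, about 10 cm above the middle of the round black display plinth, with the other goods left where they are.

Things in the scene. Friction and masses are not known exactly. Their poses are not given: they have to be found in the camera images.
- box_1_mid (a point): closed square white box with a flush green lid, 56 x 56 x 48 mm high, plain vertical sides, grip up to 40 N. This point: its centre, 24 mm above its underside; z up, x and y square to its sides. A loose stone is shut inside. One box of the pair weighs 130 to 180 g in all, the other 290 to 385 g; which is which changes from start to start, whatever the name or place
- box_2_mid (a point): closed square white box with a flush green lid, 56 x 56 x 48 mm high, plain vertical sides, grip up to 40 N. This point: its centre, 24 mm above its underside; z up, x and y square to its sides. A loose stone is shut inside. Looks exactly like the other box; only the weight tells them apart
- tray: shallow wooden sorting tray fixed to the table; flat floor 200 mm (its x) by 280 mm (its y), 12 mm above the table, inside a rim 8 mm thick whose top is 18 mm above the table. Origin: centre of the underside, on the table. The boxes start side by side along its y, about 150 mm apart; two small stones lie near its +x edge
- plinth_top (a point): round matt black display plinth with a thin white ring, 120 mm across, 30 mm high, fixed to the table; this point is the centre of its top face, z up
- stone_red_mid (a point): bystander on the tray: loose red-brown cabochon, 32 mm across, 14 mm high; this point is its centre
- stone_dark_mid (a point): bystander on the tray: loose dark grey cabochon, 36 mm across, 14 mm high; this point is its centre
- case_a_mid (a point): bystander: loose open white case of turquoise stones, 75 x 75 x 28 mm, at the back; this point is its centre
- case_b_mid (a point): bystander: loose open white case of mixed stones, 75 x 75 x 28 mm, at the back; this point is its centre
- dish_mid (a point): bystander: loose white round dish of green stones, 84 mm across, 24 mm high, at the back; this point is its centre
- loupe_mid (a point): bystander: dark steel loupe with a brass band, a short cylinder 35 mm across, 22 mm high, at the back; this point is its centre

How it is judged:
By the outcome, as a careful person would: the job done as asked, in the order asked, and still so for the second after the job is handed in, while the arm keeps its last pose, push and grip.
It also fails if it takes over 72 s, if anything falls off the work surface, if the arm or the gripper's body presses on something with over 40 N, if the wrist force passes 120 N, or if a joint passes its speed limit or range.

### The arm

A 7-joint arm with a two-finger parallel gripper is mounted at the origin on the work surface. World frame = base frame: x ahead of the robot, y to its left, z up, the work surface at z = 0. Lengths are in m, angles in rad, forces in N, time in s.
With the tool pointing down it reaches from about 0.4 to 0.85 m from the base axis. Payload 4.5 kg.
Tool frame: the origin (TCP) lies midway between the tips of the shut fingers; the grasp point (between the pads) lies 19 mm behind it; z points along the fingers, y is the line along which they close (so a half turn about z gives the same grasp; the last joint's range is limited). The gripper opens to 88 mm and grips with 3 to 60 N. Pads are 18 mm wide; open, the fingers measure 123 mm over their backs; the gripper's body (75 mm by 187 mm) begins 45 mm behind the grasp point.
Start: joints at [-1.114, 0.689, -0.195, 1.565, 0.157, 0.902, -0.215], TCP at [0.256, 0.57, 0.239] pointing down, gripper open.
Joint ranges: [-3.01, 3.01], [-0.46, 2.08], [-1.47, 1.51], [0.13, 2.56], [-1, 4.14], [0.04, 2.09], [-2.66, 2.66]. Speed limits (rad/s): [2.57, 2.57, 3.14, 3.14, 3.14, 3.14, 3.14].

### API

Orientations are given as a unit quaternion [x, y, z, w].
In Python, from plant import r gives the robot as it stands.
- The arm moves only by the tool carry_out, never from a script. Its argument "plan" is a list of rows, each an object with "rot": the turn, a rotation vector about the tool's x, y, z in rad, a list of three; "xyz": the shift along the tool's x, y, z in m, a list of three; "grip": the closure in counts, from 0 (fully open) to 255 (shut). In form: [{"rot": [wx, wy, wz], "xyz": [dx, dy, dz], "grip": grip}, ...]. A call has 1 to 8 rows; each row is the pose to reach, as a shift and turn from the pose commanded when the call began, along the tool's axes at that moment; what a row does not reach only later rows make up. A row lasts 1/12 s, in which the tool goes at most 41.7 mm and 7.16 degrees, less where a joint would pass 70% of its speed; a pose out of reach is approached as far as the arm can. A call with a gripper value outside its range is refused whole. The fingers move at their own pace and stop on an object; "squeeze" is the grip in N (left out, the last holds). Time passes only in rows, so rows that repeat a pose let the fingers close. It gives the time, the measured TCP pose, the force, the opening and the grip force at its end, in the units of the state.
- r.get_state(): the state, without advancing time (a new reading comes with each control period).
- r.snapshot(name): name is "scene" or "side" or "wrist"; returns the picture (384x512x3 uint8, red, green, blue); there is no depth.
- r.camera_params(name): a dict with "fx", "fy", "cx", "cy" (pixels), "position" and "attitude" of the camera in the world; the wrist camera has in their place "hand_eye" (4x4, takes a point from camera to tool coordinates, whose origin is the TCP and whose axes are the flange's). Camera axes: x right, y down, z forward; pixel columns grow to the right and rows downward; lengths in m; the calibration is good to about 2 mm. The wrist camera is an equidistant fisheye: a pixel r from the principal point sees the ray r / f radians off the axis. A picture is of the moment at which its call begins: read the wrist's pose just before it. camera_params takes no time and is no camera call.
- r.finish_job(): hands the job in; it is judged then, once.
The state is a dict: "clock": time; "q": joint angles; "qd": joint speeds; "joint_torque": joint torques, N m; "tool_pos": TCP position; "eef_rot": TCP orientation; "contact_force": force on the tool from outside, world axes, zero at the start; "moment": the same for the moment, N m; "opening": opening from 0.0 (shut) to 1.0 (fully open); "finger_force": force on a finger pad.
Only numpy, scipy, OpenCV 4.12 (cv2) and the standard library are available. Lean on these libraries where they do the work, as an engineer would, in place of code of your own. Each camera call takes 0.05 s, during which the arm holds its last target. There are 200 camera calls.

## Working session

There is one attempt and no reset: what is moved stays moved. The work goes in short steps, Python scripts to look and compute and a tool call to move; the robot and the scene stay as the last step left them, time stands still between calls to the robot, and variables do not carry over. Pictures are saved under pics/ and viewed, at most 10 in all, crops included, and the job is handed in when it is done.

Besides the shell and the picture viewer there is one more tool, called after "Call:" by a JSON object that holds its "name" and its "arguments". carry_out: Moves the arm, as the interface text tells. Its arguments: {"type":"object","properties":{"plan":{"type":"array"},"squeeze":{"type":"number"}},"required":["plan"]}

```bash
mkdir -p pics
python3 - <<'E'
from plant import r
import cv2
s=r.get_state(); print(s)
for n in ["scene","side","wrist"]:
    print(n,r.camera_params(n))
for n in ["scene","side"]:
    cv2.imwrite(f"pics/{n}0.png",cv2.resize(r.snapshot(n)[:,:,::-1],(800,600),interpolation=cv2.INTER_CUBIC))
E
```

```text
{'clock': 0.0, 'q': array([-1.11420684,  0.68998529, -0.19448331,  1.56636596,  0.15727119,
        0.9025129 , -0.21506841]), 'qd': array([-8.14243734e-04, -1.51197689e-03,  8.45210499e-04,  2.36743466e-04,
       -5.35334566e-05, -7.73974563e-04,  7.07661023e-04]), 'joint_torque': array([ 4.32041543e-04, -5.27567267e+01, -1.26674473e+00, -1.53430957e+01,
       -5.25753584e-02,  6.32162264e-03,  1.65555398e-04]), 'tool_pos': array([0.25622949, 0.56934736, 0.2379026 ]), 'eef_rot': array([ 2.09785990e-01,  9.77746874e-01, -9.33292095e-04, -1.30295237e-04]), 'contact_force': array([ 0.55502389,  0.51872931, -0.89117478]), 'moment': array([ 0.02622114,  0.03919498, -0.03597058]), 'finger_force': 0.0, 'opening': 1.0016334686750643}
scene {'fx': 360.9415876833628, 'fy': 360.9415876833628, 'cx': 255.5466156882189, 'cy': 188.58321041107433, 'position': array([ 1.04042716, -0.00706627,  0.63100171]), 'attitude': array([ 0.68041867,  0.67103674, -0.20585231, -0.21062992])}
side {'fx': 481.38374500776916, 'fy': 481.38374500776916, 'cx': 252.8646204006864, 'cy': 190.7516927304408, 'position': array([0.50283372, 0.89269698, 0.62901007]), 'attitude': array([-0.05730204,  0.8786667 , -0.47283882,  0.03293563])}
wrist {'fx': 297.3186396354542, 'fy': 297.3186396354542, 'cx': 253.48982754479835, 'cy': 190.7853227142476, 'hand_eye': array([[ 9.77356446e-04, -9.59322454e-01, -2.82310951e-01,
         7.37642016e-02],
       [ 9.99999478e-01,  8.53630512e-04,  5.61257070e-04,
        -9.05845640e-04],
       [-2.97437268e-04, -2.82311352e-01,  9.59322788e-01,
        -1.46805055e-01],
       [ 0.00000000e+00,  0.00000000e+00,  0.00000000e+00,
         1.00000000e+00]])}
```

View pics/scene0.png

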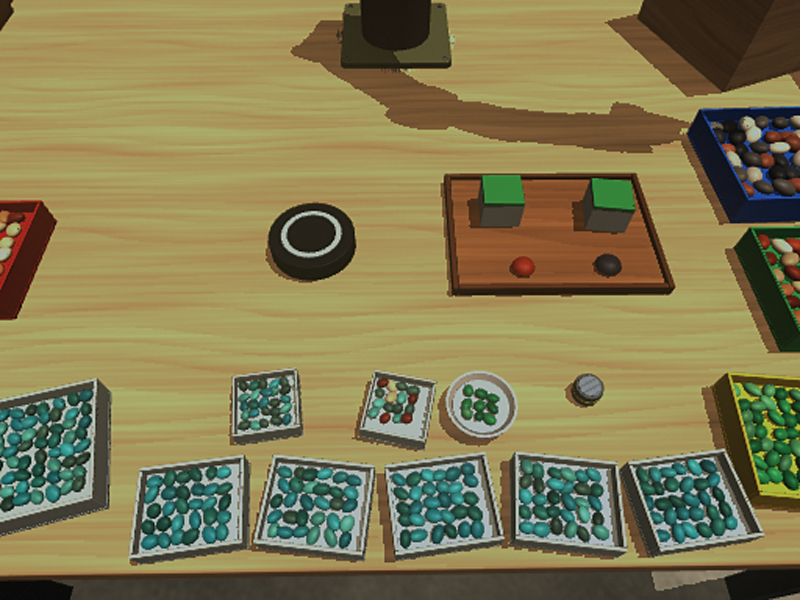

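View pics/side0.png

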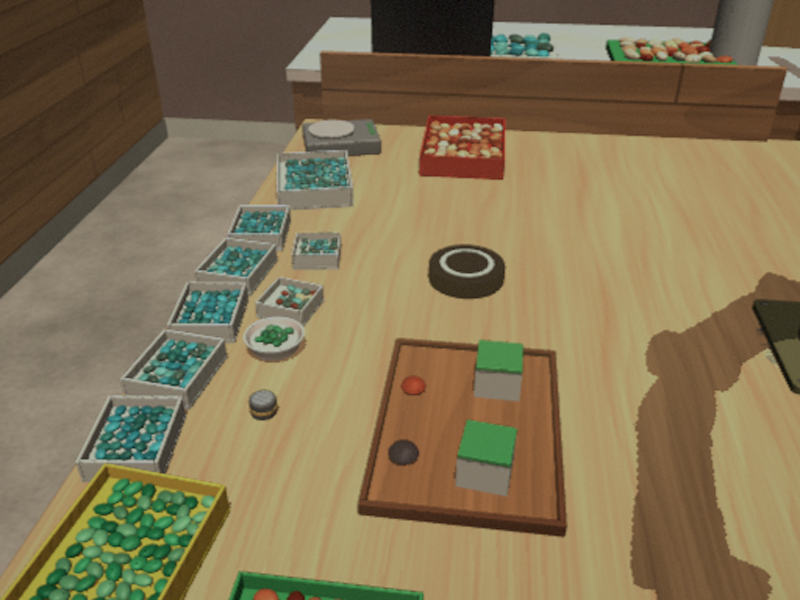

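The scene picture shows the boxes with lids at about (502,189) and (611,194), the plinth ring at (311,234), and the stones at (523,266) and (608,265). In the side picture the lids are at (500,357) and (488,442), and the ring is at (467,263). Next I back-project these points.

```bash
cat > h.py <<'E'
import numpy as np, cv2
from scipy.spatial.transform import Rotation as R
def back(p,uv,z):
    uv=np.atleast_2d(uv).astype(float)
    d=np.c_[(uv[:,0]-p['cx'])/p['fx'],(uv[:,1]-p['cy'])/p['fy'],np.ones(len(uv))]
    d=R.from_quat(p['attitude']).apply(d); c=p['position']
    return (c+d*((z-c[2])/d[:,2])[:,None])[:,:2]
def lid(p,im,seed,z=0.060):
    hsv=cv2.cvtColor(im,cv2.COLOR_RGB2HSV)
    m=cv2.inRange(hsv,(50,120,60),(75,255,255))
    n,l=cv2.connectedComponents(m); u,v=[int(a/1.5625) for a in seed]
    ys,xs=np.where(l==l[v,u]); P=back(p,np.c_[xs,ys],z)
    rc=cv2.minAreaRect((P*1000).astype(np.float32))
    return len(xs),P.mean(0).round(4),np.round(rc[0],1),np.round(rc[1],1),round(rc[2],1)
E
python3 - <<'E'
from h import *; from plant import r
S={"scene":[(502,189),(611,194)],"side":[(500,357),(488,442)]}
for n in S:
    p=r.camera_params(n); im=r.snapshot(n)
    for s in S[n]: print(n,lid(p,im,s))
    pts={"scene":[(311,234),(523,268),(608,267)],"side":[(467,263),(413,386),(403,453)]}[n]
    print(back(p,np.array(pts[:1])/1.5625,.03),back(p,np.array(pts[1:])/1.5625,.019))
    tr={"scene":[(445,175),(637,174),(674,290),(452,292)],"side":[(398,340),(556,351),(565,528),(361,510)]}[n]
    print(back(p,np.array(tr)/1.5625,.018))
s=r.get_state();print(R.from_quat(s['eef_rot']).as_matrix().round(3))
E
```

```text
scene (467, array([0.4735, 0.1478]), array([473.5, 147.6]), array([55.6, 54.8]), 89.3)
scene (470, array([0.4839, 0.3   ]), array([483.4, 300.2]), array([55.2, 56.1]), 83.0)
[[ 0.52754745 -0.12079492]] [[0.58207494 0.16917856]
 [0.58185266 0.28507804]]
[[0.40132399 0.07416444]
 [0.40270048 0.3703749 ]
 [0.62024511 0.36455913]
 [0.61965915 0.07023659]]
side (192207, array([ 0.6374, -0.1648]), array([ 728.8, -648.8]), array([2746.7, 2333.4]), 6.6)
side (772, array([0.4846, 0.3024]), array([484.8, 301.4]), array([56.9, 54.2]), 82.2)
[[ 0.52687497 -0.11929471]] [[0.57842687 0.17161731]
 [0.57654919 0.28831192]]
[[0.60960737 0.07712354]
 [0.39782471 0.07474268]
 [0.40201884 0.37012634]
 [0.60968972 0.37381687]]
[[-0.912  0.41  -0.   ]
 [ 0.41   0.912 -0.001]
 [-0.    -0.001 -1.   ]]
```

```bash
cat >> h.py <<'E'
def go(s,x,y,z,yaw):
    "shift/turn in tool axes to TCP x,y,z, tool down, closing line (tool y) at yaw deg"
    M=R.from_quat(s['eef_rot']); a=np.radians(yaw)
    yv=np.array([np.cos(a),np.sin(a),0]); zv=np.array([0,0,-1.]); xv=np.cross(yv,zv)
    T=R.from_matrix(np.c_[xv,yv,zv])
    print("xyz",M.inv().apply(np.array([x,y,z])-s['tool_pos']).round(4),"rot",(M.inv()*T).as_rotvec().round(4),"t",round(s['clock'],2),"q7",s['q'][6].round(2))
E
python3 - <<'E'
from h import *; from plant import r
go(r.get_state(),.4845,.301,.16,83)
E
```

```text
xyz [-0.3183 -0.1513  0.0784] rot [-1.100e-03 -1.000e-04 -3.006e-01] t 0.2 q7 -0.22
```

Call:
{"name": "carry_out", "arguments": {"plan": [{"rot": [0,0,-0.04],"xyz": [-0.03,-0.014,0.008],"grip": 0},{"rot": [0,0,-0.08],"xyz": [-0.063,-0.03,0.016],"grip": 0},{"rot": [0,0,-0.12],"xyz": [-0.096,-0.046,0.024],"grip": 0},{"rot": [0,0,-0.16],"xyz": [-0.129,-0.062,0.032],"grip": 0},{"rot": [0,0,-0.2],"xyz": [-0.162,-0.078,0.04],"grip": 0},{"rot": [0,0,-0.24],"xyz": [-0.195,-0.094,0.048],"grip": 0},{"rot": [0,0,-0.27],"xyz": [-0.222,-0.106,0.055],"grip": 0},{"rot": [0,0,-0.3],"xyz": [-0.24,-0.115,0.06],"grip": 0}]}}

```text
clock: 0.87
tool_pos: [0.4306, 0.3628, 0.1779]
eef_rot: [0.063, 0.998, -0.001, 0.0]
contact_force: [0.0, 0.3, 0.2]
opening: 0.998
finger_force: 0.0
```

Run:
```python
from h import *; from plant import r
go(r.get_state(),.4845,.301,.16,83)
```

```text
xyz [-0.0611 -0.0545  0.0181] rot [-0.0026  0.0008 -0.0033] t 0.87 q7 0.37
```

Call:
{"name": "carry_out", "arguments": {"plan": [{"rot": [0,0,0],"xyz": [-0.03,-0.027,0.009],"grip": 0},{"rot": [0,0,0],"xyz": [-0.055,-0.048,0.016],"grip": 0},{"rot": [0,0,0],"xyz": [-0.0635,-0.0575,0.018],"grip": 0},{"rot": [0,0,0],"xyz": [-0.0635,-0.0575,0.018],"grip": 0},{"rot": [0,0,0],"xyz": [-0.0635,-0.0575,0.018],"grip": 0}]}}

```text
clock: 1.28
tool_pos: [0.4837, 0.3022, 0.1607]
eef_rot: [0.062, 0.998, 0.0, -0.0]
contact_force: [-0.0, 0.2, 0.8]
opening: 1.0
finger_force: 0.0
```

Run:
```python
from h import *; from plant import r
s=r.get_state(); go(s,.4845,.301,.16,83); print(s['tool_pos'],s['contact_force'])
im=r.snapshot("wrist"); p=r.camera_params("wrist")
cv2.imwrite("pics/w1.png",cv2.resize(im[:,:,::-1],(800,600),interpolation=cv2.INTER_CUBIC))
# fisheye back-projection of green lids to z=.06
m=cv2.inRange(cv2.cvtColor(im,cv2.COLOR_RGB2HSV),(50,120,60),(75,255,255))
n,l,st,ce=cv2.connectedComponentsWithStats(m)
H=p['hand_eye'];M=R.from_quat(s['eef_rot']).as_matrix()
for i in range(1,n):
    if st[i,4]<800: continue
    ys,xs=np.where(l==i); a=xs-p['cx'];b=ys-p['cy'];rr=np.hypot(a,b)+1e-9;t=rr/p['fx']
    d=np.c_[np.sin(t)*a/rr,np.sin(t)*b/rr,np.cos(t)]@(M@H[:3,:3]).T
    c=s['tool_pos']+M@H[:3,3]; P=(c+d*((.06-c[2])/d[:,2])[:,None])[:,:2]
    rc=cv2.minAreaRect((P*1000).astype(np.float32)); print(ce[i].round(),P.mean(0).round(4),rc)
```

```text
xyz [-0.0009 -0.0011  0.0007] rot [ 0.0008 -0.0008 -0.0015] t 1.28 q7 0.49
[0.48374395 0.30217578 0.16068953] [-0.00383462  0.16525254  0.75609598]
[249. 191.] [0.4823 0.2984] ((483.5183410644531, 298.19488525390625), (54.730247497558594, 55.651161193847656), 82.91230010986328)
[ 95. 199.] [0.4725 0.1477] ((473.0085144042969, 146.8028564453125), (56.076812744140625, 55.366798400878906), 88.33233642578125)
```

View pics/w1.png

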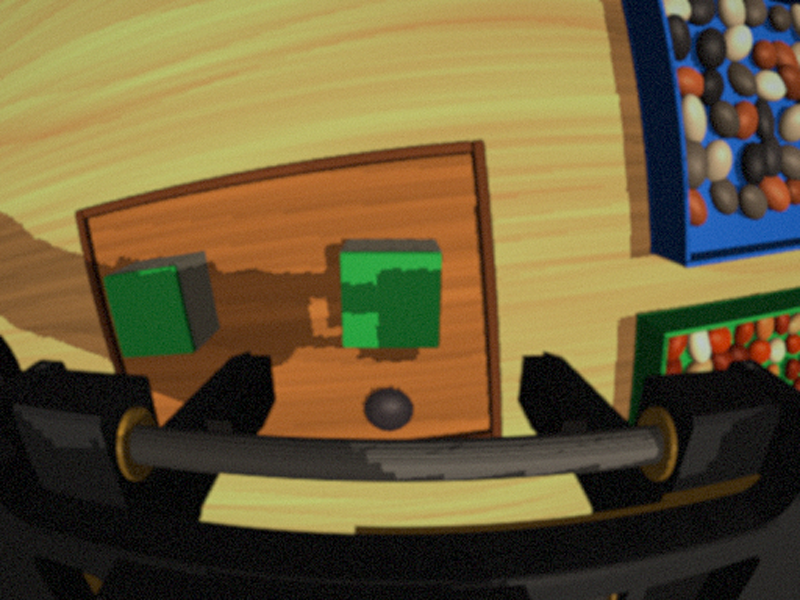

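The wrist picture shows box 2's lid at (390,297), midway between the fingers at about (250,…) and (545,…), with the dark stone at (388,408) well clear. I go down next.

Call:
{"name": "carry_out", "arguments": {"plan": [{"rot": [0,0,0],"xyz": [0,-0.001,0.02],"grip": 0},{"rot": [0,0,0],"xyz": [0,-0.002,0.045],"grip": 0},{"rot": [0,0,0],"xyz": [0,-0.002,0.07],"grip": 0},{"rot": [0,0,0],"xyz": [0,-0.002,0.095],"grip": 0},{"rot": [0,0,0],"xyz": [0,-0.002,0.115],"grip": 0},{"rot": [0,0,0],"xyz": [0,-0.002,0.127],"grip": 0},{"rot": [0,0,0],"xyz": [0,-0.002,0.1335],"grip": 0},{"rot": [0,0,0],"xyz": [0,-0.002,0.1335],"grip": 0}]}}

```text
clock: 2.0
tool_pos: [0.4825, 0.3012, 0.0266]
eef_rot: [0.06, 0.998, 0.0, -0.001]
contact_force: [0.4, -0.1, 1.3]
opening: 1.002
finger_force: 0.0
```

Call:
{"name": "carry_out", "arguments": {"plan": [{"rot": [0,0,0],"xyz": [0,0,0],"grip": 255},{"rot": [0,0,0],"xyz": [0,0,0],"grip": 255},{"rot": [0,0,0],"xyz": [0,0,0],"grip": 255},{"rot": [0,0,0],"xyz": [0,0,0],"grip": 255},{"rot": [0,0,0],"xyz": [0,0,0],"grip": 255},{"rot": [0,0,0],"xyz": [0,0,0],"grip": 255},{"rot": [0,0,0],"xyz": [0,0,0],"grip": 255},{"rot": [0,0,0],"xyz": [0,0,0],"grip": 255}], "squeeze": 28}}

```text
clock: 2.67
tool_pos: [0.4842, 0.2997, 0.0278]
eef_rot: [0.062, 0.998, 0.0, 0.0]
contact_force: [-0.5, -1.6, 6.1]
opening: 0.638
finger_force: 28.0
```

Call:
{"name": "carry_out", "arguments": {"plan": [{"rot": [0,0,0],"xyz": [0,0,-0.004],"grip": 255},{"rot": [0,0,0],"xyz": [0,0,-0.012],"grip": 255},{"rot": [0,0,0],"xyz": [0,0,-0.024],"grip": 255},{"rot": [0,0,0],"xyz": [0,0,-0.036],"grip": 255},{"rot": [0,0,0],"xyz": [0,0,-0.048],"grip": 255},{"rot": [0,0,0],"xyz": [0,0,-0.057],"grip": 255},{"rot": [0,0,0],"xyz": [0,0,-0.06],"grip": 255},{"rot": [0,0,0],"xyz": [0,0,-0.06],"grip": 255}]}}

```text
clock: 3.33
tool_pos: [0.4845, 0.3002, 0.0886]
eef_rot: [0.061, 0.998, 0.001, 0.001]
contact_force: [-0.7, -0.1, -3.5]
opening: 0.637
finger_force: 28.0
```

Call:
{"name": "carry_out", "arguments": {"plan": [{"rot": [0,0,0],"xyz": [0,0,0],"grip": 255},{"rot": [0,0,0],"xyz": [0,0,0],"grip": 255},{"rot": [0,0,0],"xyz": [0,0,0],"grip": 255},{"rot": [0,0,0],"xyz": [0,0,0],"grip": 255},{"rot": [0,0,0],"xyz": [0,0,0],"grip": 255},{"rot": [0,0,0],"xyz": [0,0,0],"grip": 255}]}}

```text
clock: 3.83
tool_pos: [0.4837, 0.2998, 0.0869]
eef_rot: [0.061, 0.998, -0.0, -0.0]
contact_force: [-0.5, -0.1, -2.9]
opening: 0.631
finger_force: 28.0
```

Call:
{"name": "carry_out", "arguments": {"plan": [{"rot": [0,0,0],"xyz": [0,0,0],"grip": 255},{"rot": [0,0,0],"xyz": [0,0,0],"grip": 255},{"rot": [0,0,0],"xyz": [0,0,0],"grip": 255}]}}

```text
clock: 4.08
tool_pos: [0.4838, 0.2998, 0.0872]
eef_rot: [0.061, 0.998, 0.0, -0.0]
contact_force: [0.1, -0.3, -3.7]
opening: 0.633
finger_force: 28.0
```

Call:
{"name": "carry_out", "arguments": {"plan": [{"rot": [0,0,0],"xyz": [0,0,0],"grip": 255},{"rot": [0,0,0],"xyz": [0,0,0],"grip": 255},{"rot": [0,0,0],"xyz": [0,0,0],"grip": 255}]}}

```text
clock: 4.33
tool_pos: [0.4839, 0.2998, 0.0872]
eef_rot: [0.061, 0.998, 0.0, 0.0]
contact_force: [0.4, -1.0, -3.9]
opening: 0.634
finger_force: 28.0
```

Box 2 reads about 3.5 N, so it is probably the heavy one. I still have to feel the other, so I set this one back down.

Call:
{"name": "carry_out", "arguments": {"plan": [{"rot": [0,0,0],"xyz": [0,0,0.008],"grip": 255},{"rot": [0,0,0],"xyz": [0,0,0.02],"grip": 255},{"rot": [0,0,0],"xyz": [0,0,0.032],"grip": 255},{"rot": [0,0,0],"xyz": [0,0,0.042],"grip": 255},{"rot": [0,0,0],"xyz": [0,0,0.05],"grip": 255},{"rot": [0,0,0],"xyz": [0,0,0.055],"grip": 255},{"rot": [0,0,0],"xyz": [0,0,0.058],"grip": 255},{"rot": [0,0,0],"xyz": [0,0,0.06],"grip": 255}]}}

```text
clock: 5.0
tool_pos: [0.4834, 0.2996, 0.0278]
eef_rot: [0.061, 0.998, -0.001, -0.0]
contact_force: [-5.7, -3.4, 23.7]
opening: 0.637
finger_force: 28.0
```

Call:
{"name": "carry_out", "arguments": {"plan": [{"rot": [0,0,0],"xyz": [0,0,0],"grip": 255},{"rot": [0,0,0],"xyz": [0,0,0],"grip": 255},{"rot": [0,0,0],"xyz": [0,0,0],"grip": 255}]}}

```text
clock: 5.25
tool_pos: [0.4836, 0.2997, 0.0278]
eef_rot: [0.061, 0.998, -0.0, -0.0]
contact_force: [-3.5, -1.2, 5.4]
opening: 0.633
finger_force: 28.0
```

Box 2 is seated on the tray. I release it and raise the tool.

Call:
{"name": "carry_out", "arguments": {"plan": [{"rot": [0,0,0],"xyz": [0,0,0],"grip": 0},{"rot": [0,0,0],"xyz": [0,0,0],"grip": 0},{"rot": [0,0,0],"xyz": [0,0,0],"grip": 0},{"rot": [0,0,0],"xyz": [0,0,0],"grip": 0},{"rot": [0,0,0],"xyz": [0,0,0],"grip": 0}]}}

```text
clock: 5.67
tool_pos: [0.4841, 0.3, 0.0272]
eef_rot: [0.061, 0.998, 0.0, 0.0]
contact_force: [-1.0, 0.3, 0.5]
opening: 0.984
finger_force: 0.0
```

Call:
{"name": "carry_out", "arguments": {"plan": [{"rot": [0,0,0],"xyz": [0,0,-0.015],"grip": 0},{"rot": [0,0,0],"xyz": [0,0,-0.035],"grip": 0},{"rot": [0,0,0],"xyz": [0,0,-0.055],"grip": 0},{"rot": [0,0,0],"xyz": [0,0,-0.075],"grip": 0},{"rot": [0,0,0],"xyz": [0,0,-0.09],"grip": 0},{"rot": [0,0,0],"xyz": [0,0,-0.1],"grip": 0},{"rot": [0,0,0],"xyz": [0,0,-0.1],"grip": 0},{"rot": [0,0,0],"xyz": [0,0,-0.1],"grip": 0}]}}

```text
clock: 6.33
tool_pos: [0.484, 0.2998, 0.1272]
eef_rot: [0.061, 0.998, 0.0, 0.0]
contact_force: [0.1, 0.1, -0.3]
opening: 0.998
finger_force: 0.0
```

Run:
```python
from h import *; from plant import r
s=r.get_state(); go(s,.4735,.1475,.127,89); print(s['tool_pos'],s['contact_force'],s['opening'])
print(lid(r.camera_params("side"),r.snapshot("side"),(488,442)))
```

```text
xyz [-8.300e-03 -1.524e-01  1.000e-04] rot [ 0.0004  0.0004 -0.1054] t 6.33 q7 0.47
[0.48399205 0.2998047  0.12718938] [ 0.14264909  0.08871861 -0.27689318] 0.9978561344447333
(548, array([0.4828, 0.3022]), array([483.9, 302.3]), array([56.7, 54.2]), 84.3)
```

Call:
{"name": "carry_out", "arguments": {"plan": [{"rot": [0,0,-0.02],"xyz": [-0.001,-0.02,0],"grip": 0},{"rot": [0,0,-0.04],"xyz": [-0.0025,-0.05,0],"grip": 0},{"rot": [0,0,-0.06],"xyz": [-0.004,-0.08,0],"grip": 0},{"rot": [0,0,-0.08],"xyz": [-0.006,-0.11,0],"grip": 0},{"rot": [0,0,-0.1],"xyz": [-0.0075,-0.135,0],"grip": 0},{"rot": [0,0,-0.105],"xyz": [-0.008,-0.148,0],"grip": 0},{"rot": [0,0,-0.105],"xyz": [-0.008,-0.1525,0],"grip": 0},{"rot": [0,0,-0.105],"xyz": [-0.008,-0.1525,0],"grip": 0}]}}

```text
clock: 7.05
tool_pos: [0.4729, 0.1471, 0.1267]
eef_rot: [0.01, 1.0, -0.0, -0.0]
contact_force: [-0.7, 0.8, 0.4]
opening: 1.002
finger_force: 0.0
```

Call:
{"name": "carry_out", "arguments": {"plan": [{"rot": [0,0,0],"xyz": [0,0,0],"grip": 0},{"rot": [0,0,0],"xyz": [0,0,0],"grip": 0}]}}

```text
clock: 7.22
tool_pos: [0.4733, 0.1499, 0.1272]
eef_rot: [0.008, 1.0, 0.001, 0.0]
contact_force: [-0.5, -0.2, 0.0]
opening: 0.998
finger_force: 0.0
```

Run:
```python
from h import *; from plant import r
s=r.get_state(); go(s,.4735,.1475,.027,89); print(s['tool_pos'],s['contact_force'],s['opening'])
```

```text
xyz [-1.000e-04 -2.600e-03  1.002e-01] rot [0.002  0.0006 0.002 ] t 7.22 q7 0.68
[0.47333536 0.14986853 0.12716699] [-0.54934763 -0.15649389  0.02995975] 0.9982009200688499
```

Call:
{"name": "carry_out", "arguments": {"plan": [{"rot": [0,0,0],"xyz": [0,0,0.015],"grip": 0},{"rot": [0,0,0],"xyz": [0,0,0.035],"grip": 0},{"rot": [0,0,0],"xyz": [0,0,0.055],"grip": 0},{"rot": [0,0,0],"xyz": [0,0,0.075],"grip": 0},{"rot": [0,0,0],"xyz": [0,0,0.088],"grip": 0},{"rot": [0,0,0],"xyz": [0,0,0.096],"grip": 0},{"rot": [0,0,0],"xyz": [0,0,0.1],"grip": 0},{"rot": [0,0,0],"xyz": [0,0,0.1],"grip": 0}]}}

```text
clock: 7.88
tool_pos: [0.4729, 0.1485, 0.0267]
eef_rot: [0.008, 1.0, 0.0, -0.0]
contact_force: [-0.2, -0.1, 0.0]
opening: 1.0
finger_force: 0.0
```

Call:
{"name": "carry_out", "arguments": {"plan": [{"rot": [0,0,0],"xyz": [0,0,0],"grip": 255},{"rot": [0,0,0],"xyz": [0,0,0],"grip": 255},{"rot": [0,0,0],"xyz": [0,0,0],"grip": 255},{"rot": [0,0,0],"xyz": [0,0,0],"grip": 255},{"rot": [0,0,0],"xyz": [0,0,0],"grip": 255},{"rot": [0,0,0],"xyz": [0,0,0],"grip": 255},{"rot": [0,0,0],"xyz": [0,0,0],"grip": 255},{"rot": [0,0,0],"xyz": [0,0,0],"grip": 255}], "squeeze": 28}}

```text
clock: 8.55
tool_pos: [0.4734, 0.1474, 0.0276]
eef_rot: [0.009, 1.0, 0.0, 0.0]
contact_force: [0.5, -0.5, 5.9]
opening: 0.634
finger_force: 28.0
```

Call:
{"name": "carry_out", "arguments": {"plan": [{"rot": [0,0,0],"xyz": [0,0,-0.004],"grip": 255},{"rot": [0,0,0],"xyz": [0,0,-0.012],"grip": 255},{"rot": [0,0,0],"xyz": [0,0,-0.024],"grip": 255},{"rot": [0,0,0],"xyz": [0,0,-0.036],"grip": 255},{"rot": [0,0,0],"xyz": [0,0,-0.048],"grip": 255},{"rot": [0,0,0],"xyz": [0,0,-0.057],"grip": 255},{"rot": [0,0,0],"xyz": [0,0,-0.06],"grip": 255},{"rot": [0,0,0],"xyz": [0,0,-0.06],"grip": 255}]}}

```text
clock: 9.22
tool_pos: [0.4735, 0.1476, 0.088]
eef_rot: [0.009, 1.0, 0.0, 0.001]
contact_force: [-0.1, -0.3, -1.2]
opening: 0.631
finger_force: 28.0
```

Call:
{"name": "carry_out", "arguments": {"plan": [{"rot": [0,0,0],"xyz": [0,0,0],"grip": 255},{"rot": [0,0,0],"xyz": [0,0,0],"grip": 255},{"rot": [0,0,0],"xyz": [0,0,0],"grip": 255},{"rot": [0,0,0],"xyz": [0,0,0],"grip": 255},{"rot": [0,0,0],"xyz": [0,0,0],"grip": 255},{"rot": [0,0,0],"xyz": [0,0,0],"grip": 255}]}}

```text
clock: 9.72
tool_pos: [0.473, 0.1475, 0.087]
eef_rot: [0.009, 1.0, -0.0, -0.0]
contact_force: [0.0, 0.4, -2.2]
opening: 0.638
finger_force: 28.0
```

Call:
{"name": "carry_out", "arguments": {"plan": [{"rot": [0,0,0],"xyz": [0,0,0],"grip": 255},{"rot": [0,0,0],"xyz": [0,0,0],"grip": 255},{"rot": [0,0,0],"xyz": [0,0,0],"grip": 255}]}}

```text
clock: 9.97
tool_pos: [0.4731, 0.1475, 0.0872]
eef_rot: [0.009, 1.0, 0.0, -0.0]
contact_force: [-0.1, -0.2, -1.4]
opening: 0.63
finger_force: 28.0
```

Call:
{"name": "carry_out", "arguments": {"plan": [{"rot": [0,0,0],"xyz": [0,0,0],"grip": 255},{"rot": [0,0,0],"xyz": [0,0,0],"grip": 255},{"rot": [0,0,0],"xyz": [0,0,0],"grip": 255}]}}

```text
clock: 10.22
tool_pos: [0.4731, 0.1475, 0.0872]
eef_rot: [0.009, 1.0, 0.0, 0.0]
contact_force: [-0.3, -0.2, -1.7]
opening: 0.632
finger_force: 28.0
```

Box 1 reads about 1.6 N, so it is the lighter one. I set it down gently, slower over the last part.

Call:
{"name": "carry_out", "arguments": {"plan": [{"rot": [0,0,0],"xyz": [0,0,0.008],"grip": 255},{"rot": [0,0,0],"xyz": [0,0,0.02],"grip": 255},{"rot": [0,0,0],"xyz": [0,0,0.032],"grip": 255},{"rot": [0,0,0],"xyz": [0,0,0.042],"grip": 255},{"rot": [0,0,0],"xyz": [0,0,0.049],"grip": 255},{"rot": [0,0,0],"xyz": [0,0,0.053],"grip": 255},{"rot": [0,0,0],"xyz": [0,0,0.055],"grip": 255},{"rot": [0,0,0],"xyz": [0,0,0.056],"grip": 255}]}}

```text
clock: 10.88
tool_pos: [0.4731, 0.1475, 0.031]
eef_rot: [0.009, 1.0, -0.0, -0.0]
contact_force: [-0.8, 0.3, -1.7]
opening: 0.633
finger_force: 28.0
```

Call:
{"name": "carry_out", "arguments": {"plan": [{"rot": [0,0,0],"xyz": [0,0,0.001],"grip": 255},{"rot": [0,0,0],"xyz": [0,0,0.002],"grip": 255},{"rot": [0,0,0],"xyz": [0,0,0.003],"grip": 255},{"rot": [0,0,0],"xyz": [0,0,0.0035],"grip": 255},{"rot": [0,0,0],"xyz": [0,0,0.004],"grip": 255},{"rot": [0,0,0],"xyz": [0,0,0.004],"grip": 255}]}}

```text
clock: 11.38
tool_pos: [0.4733, 0.1475, 0.0277]
eef_rot: [0.009, 1.0, 0.0, 0.0]
contact_force: [0.1, -0.0, 2.3]
opening: 0.632
finger_force: 28.0
```

Call:
{"name": "carry_out", "arguments": {"plan": [{"rot": [0,0,0],"xyz": [0,0,0],"grip": 0},{"rot": [0,0,0],"xyz": [0,0,0],"grip": 0},{"rot": [0,0,0],"xyz": [0,0,0],"grip": 0},{"rot": [0,0,0],"xyz": [0,0,0],"grip": 0},{"rot": [0,0,0],"xyz": [0,0,0],"grip": 0},{"rot": [0,0,0],"xyz": [0,0,0],"grip": 0}]}}

```text
clock: 11.88
tool_pos: [0.4731, 0.1475, 0.0272]
eef_rot: [0.009, 1.0, 0.0, -0.0]
contact_force: [0.0, -0.3, -0.1]
opening: 0.999
finger_force: 0.0
```

Call:
{"name": "carry_out", "arguments": {"plan": [{"rot": [0,0,0],"xyz": [0,0,-0.015],"grip": 0},{"rot": [0,0,0],"xyz": [0,0,-0.035],"grip": 0},{"rot": [0,0,0],"xyz": [0,0,-0.055],"grip": 0},{"rot": [0,0,0],"xyz": [0,0,-0.075],"grip": 0},{"rot": [0,0,0],"xyz": [0,0,-0.09],"grip": 0},{"rot": [0,0,0],"xyz": [0,0,-0.1],"grip": 0},{"rot": [0,0,0],"xyz": [0,0,-0.1],"grip": 0},{"rot": [0,0,0],"xyz": [0,0,-0.1],"grip": 0}]}}

```text
clock: 12.55
tool_pos: [0.4733, 0.1474, 0.1274]
eef_rot: [0.009, 1.0, 0.0, 0.0]
contact_force: [-0.6, 0.4, 0.6]
opening: 0.999
finger_force: 0.0
```

Run:
```python
from h import *; from plant import r
s=r.get_state(); go(s,.484,.300,.127,83); print(s['tool_pos'],s['contact_force'],s['opening'])
im=r.snapshot("side"); cv2.imwrite("pics/s2.png",cv2.resize(im[200:350,220:380,::-1],(800,750))[:600])
```

```text
xyz [-0.0079  0.1527  0.0005] rot [0.0005 0.0008 0.1041] t 12.55 q7 0.67
[0.47333837 0.14742577 0.12740063] [-0.58007608  0.41787114  0.55585128] 0.9988022523713899
```

View pics/s2.png

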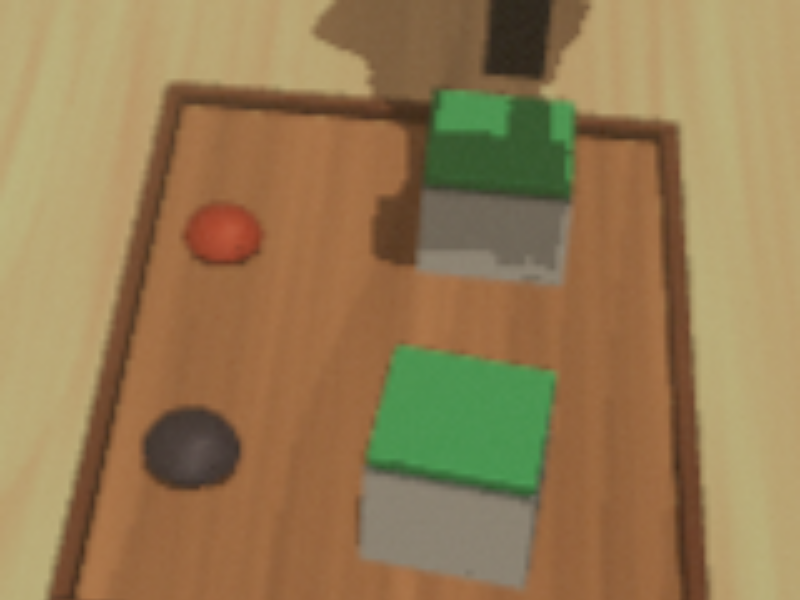

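Both boxes stand upright on the tray, with lids at crop (500,140) and (460,420), and the stones at (223,232) and (190,447) have not moved. I go back to box 2.

Call:
{"name": "carry_out", "arguments": {"plan": [{"rot": [0,0,0.02],"xyz": [-0.001,0.02,0],"grip": 0},{"rot": [0,0,0.04],"xyz": [-0.0025,0.05,0],"grip": 0},{"rot": [0,0,0.06],"xyz": [-0.004,0.08,0],"grip": 0},{"rot": [0,0,0.08],"xyz": [-0.006,0.11,0],"grip": 0},{"rot": [0,0,0.1],"xyz": [-0.0075,0.135,0],"grip": 0},{"rot": [0,0,0.104],"xyz": [-0.008,0.148,0],"grip": 0},{"rot": [0,0,0.104],"xyz": [-0.008,0.1525,0],"grip": 0},{"rot": [0,0,0.104],"xyz": [-0.008,0.1525,0],"grip": 0}]}}

```text
clock: 13.27
tool_pos: [0.4832, 0.2999, 0.1264]
eef_rot: [0.06, 0.998, -0.001, -0.0]
contact_force: [-0.5, 0.1, -0.5]
opening: 1.0
finger_force: 0.0
```

Call:
{"name": "carry_out", "arguments": {"plan": [{"rot": [0,0,0],"xyz": [0,0,0],"grip": 0},{"rot": [0,0,0],"xyz": [0,0,0],"grip": 0},{"rot": [0,0,0],"xyz": [0,0,0],"grip": 0},{"rot": [0,0,0],"xyz": [0,0,0],"grip": 0}]}}

```text
clock: 13.6
tool_pos: [0.4841, 0.2983, 0.1272]
eef_rot: [0.062, 0.998, -0.0, -0.0]
contact_force: [-0.4, 0.5, -0.5]
opening: 1.003
finger_force: 0.0
```

Call:
{"name": "carry_out", "arguments": {"plan": [{"rot": [0,0,0],"xyz": [0,0,0.015],"grip": 0},{"rot": [0,0,0],"xyz": [0,0,0.035],"grip": 0},{"rot": [0,0,0],"xyz": [0,0,0.055],"grip": 0},{"rot": [0,0,0],"xyz": [0,0,0.075],"grip": 0},{"rot": [0,0,0],"xyz": [0,0,0.088],"grip": 0},{"rot": [0,0,0],"xyz": [0,0,0.096],"grip": 0},{"rot": [0,0,0],"xyz": [0,0,0.1],"grip": 0},{"rot": [0,0,0],"xyz": [0,0,0.1],"grip": 0}]}}

```text
clock: 14.27
tool_pos: [0.4837, 0.2994, 0.0268]
eef_rot: [0.061, 0.998, -0.0, -0.0]
contact_force: [0.4, 0.6, 0.2]
opening: 1.002
finger_force: 0.0
```

Call:
{"name": "carry_out", "arguments": {"plan": [{"rot": [0,0,0],"xyz": [0,0,0],"grip": 255},{"rot": [0,0,0],"xyz": [0,0,0],"grip": 255},{"rot": [0,0,0],"xyz": [0,0,0],"grip": 255},{"rot": [0,0,0],"xyz": [0,0,0],"grip": 255},{"rot": [0,0,0],"xyz": [0,0,0],"grip": 255},{"rot": [0,0,0],"xyz": [0,0,0],"grip": 255},{"rot": [0,0,0],"xyz": [0,0,0],"grip": 255},{"rot": [0,0,0],"xyz": [0,0,0],"grip": 255}], "squeeze": 30}}

```text
clock: 14.93
tool_pos: [0.484, 0.2999, 0.0277]
eef_rot: [0.061, 0.998, 0.0, 0.0]
contact_force: [-1.0, -1.0, 5.5]
opening: 0.629
finger_force: 30.0
```

Call:
{"name": "carry_out", "arguments": {"plan": [{"rot": [0,0,0],"xyz": [0,0,-0.004],"grip": 255},{"rot": [0,0,0],"xyz": [0,0,-0.012],"grip": 255},{"rot": [0,0,0],"xyz": [0,0,-0.027],"grip": 255},{"rot": [0,0,0],"xyz": [0,0,-0.045],"grip": 255},{"rot": [0,0,0],"xyz": [0,0,-0.063],"grip": 255},{"rot": [0,0,0],"xyz": [0,0,-0.081],"grip": 255},{"rot": [0,0,0],"xyz": [0,0,-0.097],"grip": 255},{"rot": [0,0,0],"xyz": [0,0,-0.108],"grip": 255}]}}

```text
clock: 15.6
tool_pos: [0.4839, 0.2999, 0.1368]
eef_rot: [0.061, 0.998, 0.0, 0.0]
contact_force: [0.2, -0.0, -3.8]
opening: 0.632
finger_force: 30.0
```

Call:
{"name": "carry_out", "arguments": {"plan": [{"rot": [0,0,0],"xyz": [0,0,-0.006],"grip": 255},{"rot": [0,0,0],"xyz": [0,0,-0.008],"grip": 255},{"rot": [0,0,0],"xyz": [0,0,-0.008],"grip": 255},{"rot": [0,0,0],"xyz": [0,0,-0.008],"grip": 255},{"rot": [0,0,0],"xyz": [0,0,-0.008],"grip": 255}]}}

```text
clock: 16.02
tool_pos: [0.4833, 0.2994, 0.1423]
eef_rot: [0.061, 0.998, -0.001, -0.001]
contact_force: [0.2, -0.7, -3.3]
opening: 0.633
finger_force: 30.0
```

Run:
```python
from h import *; from plant import r
s=r.get_state(); go(s,.527,-.120,.143,83); print(s['tool_pos'],s['contact_force'],s['opening'])
```

```text
xyz [-9.43e-02 -4.11e-01 -3.00e-04] rot [-0.0013 -0.0014  0.0006] t 16.02 q7 0.47
[0.48327326 0.29942441 0.14229926] [ 0.22102585 -0.65433182 -3.26340714] 0.6326752450557818
```

Call:
{"name": "carry_out", "arguments": {"plan": [{"rot": [0,0,0],"xyz": [-0.001,-0.005,0],"grip": 255},{"rot": [0,0,0],"xyz": [-0.0035,-0.015,0],"grip": 255},{"rot": [0,0,0],"xyz": [-0.007,-0.03,0],"grip": 255},{"rot": [0,0,0],"xyz": [-0.0115,-0.05,0],"grip": 255},{"rot": [0,0,0],"xyz": [-0.016,-0.07,0],"grip": 255},{"rot": [0,0,0],"xyz": [-0.0205,-0.09,0],"grip": 255},{"rot": [0,0,0],"xyz": [-0.025,-0.11,0],"grip": 255},{"rot": [0,0,0],"xyz": [-0.03,-0.13,0],"grip": 255}]}}

```text
clock: 16.68
tool_pos: [0.4975, 0.1648, 0.143]
eef_rot: [0.061, 0.998, -0.001, -0.0]
contact_force: [0.3, 0.4, -3.1]
opening: 0.635
finger_force: 30.0
```

Call:
{"name": "carry_out", "arguments": {"plan": [{"rot": [0,0,0],"xyz": [-0.0046,-0.02,0],"grip": 255},{"rot": [0,0,0],"xyz": [-0.0092,-0.04,0],"grip": 255},{"rot": [0,0,0],"xyz": [-0.0138,-0.06,0],"grip": 255},{"rot": [0,0,0],"xyz": [-0.0184,-0.08,0],"grip": 255},{"rot": [0,0,0],"xyz": [-0.023,-0.1,0],"grip": 255},{"rot": [0,0,0],"xyz": [-0.0276,-0.12,0],"grip": 255},{"rot": [0,0,0],"xyz": [-0.0322,-0.14,0],"grip": 255},{"rot": [0,0,0],"xyz": [-0.0368,-0.16,0],"grip": 255}]}}

```text
clock: 17.35
tool_pos: [0.5143, 0.0015, 0.143]
eef_rot: [0.061, 0.998, -0.0, -0.0]
contact_force: [0.2, -0.3, -3.5]
opening: 0.634
finger_force: 30.0
```

Call:
{"name": "carry_out", "arguments": {"plan": [{"rot": [0,0,0],"xyz": [-0.0046,-0.02,0],"grip": 255},{"rot": [0,0,0],"xyz": [-0.0092,-0.04,0],"grip": 255},{"rot": [0,0,0],"xyz": [-0.014,-0.06,0],"grip": 255},{"rot": [0,0,0],"xyz": [-0.018,-0.078,0],"grip": 255},{"rot": [0,0,0],"xyz": [-0.022,-0.094,0],"grip": 255},{"rot": [0,0,0],"xyz": [-0.025,-0.107,0],"grip": 255},{"rot": [0,0,0],"xyz": [-0.027,-0.116,0],"grip": 255},{"rot": [0,0,0],"xyz": [-0.0275,-0.121,0],"grip": 255}]}}

```text
clock: 18.02
tool_pos: [0.5269, -0.122, 0.1429]
eef_rot: [0.062, 0.998, -0.001, -0.0]
contact_force: [-0.6, -0.8, -3.8]
opening: 0.636
finger_force: 30.0
```

Call:
{"name": "carry_out", "arguments": {"plan": [{"rot": [0,0,0],"xyz": [0,0,0],"grip": 255},{"rot": [0,0,0],"xyz": [0,0,0],"grip": 255},{"rot": [0,0,0],"xyz": [0,0,0],"grip": 255},{"rot": [0,0,0],"xyz": [0,0,0],"grip": 255},{"rot": [0,0,0],"xyz": [0,0,0],"grip": 255},{"rot": [0,0,0],"xyz": [0,0,0],"grip": 255},{"rot": [0,0,0],"xyz": [0,0,0],"grip": 255},{"rot": [0,0,0],"xyz": [0,0,0],"grip": 255}]}}

```text
clock: 18.68
tool_pos: [0.5275, -0.1194, 0.1432]
eef_rot: [0.061, 0.998, 0.0, 0.0]
contact_force: [-0.7, 0.3, -3.2]
opening: 0.629
finger_force: 30.0
```

Run:
```python
from h import *; from plant import r
s=r.get_state(); go(s,.527,-.120,.143,83); print(s['tool_pos'],s['contact_force'],s['opening'],abs(s['qd']).max())
for n in["scene","side"]:cv2.imwrite(f"pics/{n}9.png",cv2.resize(r.snapshot(n)[:,:,::-1],(800,600),interpolation=cv2.INTER_CUBIC))
```

```text
xyz [ 0.0004 -0.0007  0.0002] rot [ 0.0001 -0.      0.0007] t 18.68 q7 1.12
[ 0.5275236  -0.1193632   0.14320655] [-0.66929401  0.26743337 -3.17730479] 0.6291338525047236 0.001384290329296141
```

View pics/side9.png

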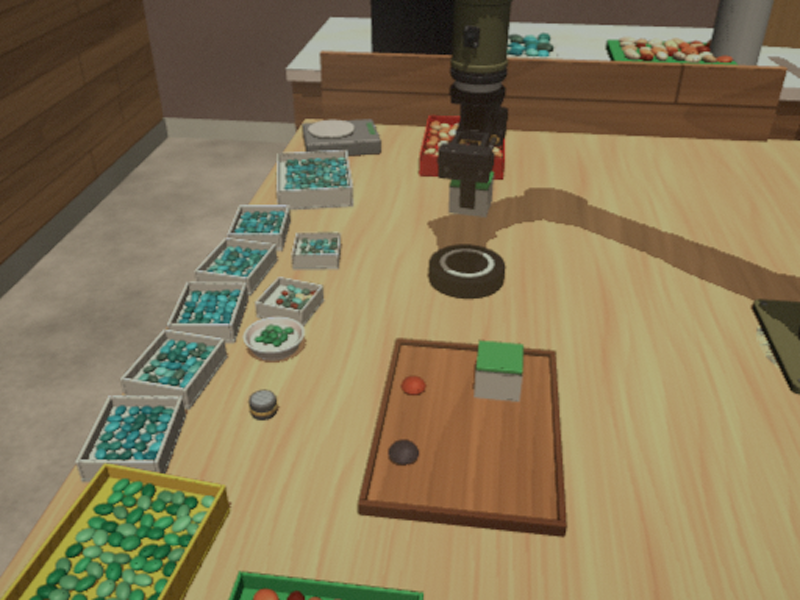

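View pics/scene9.png

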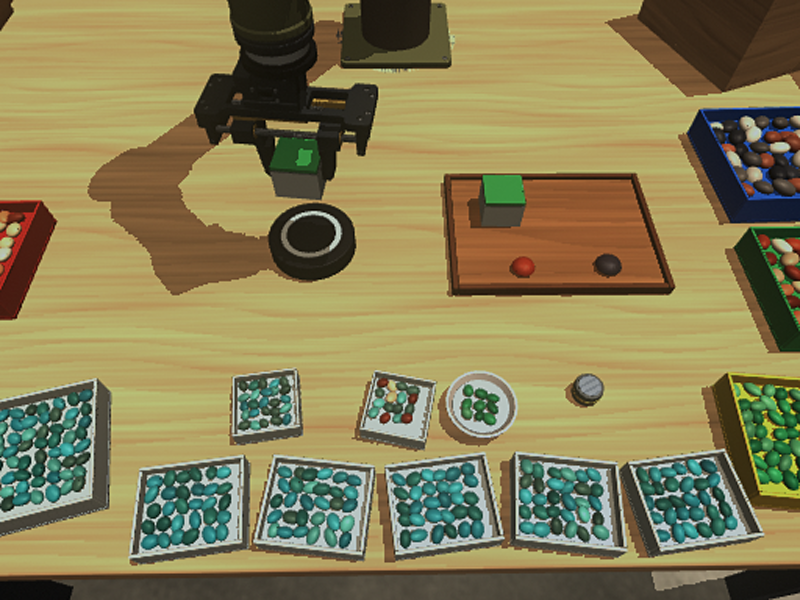

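The pictures show the heavy box held level above the plinth, at side (470,195) and scene (298,167). The lighter box stands upright on the tray at side (498,370), and nothing else has moved. I hand the job in.

```bash
python3 -c "
from plant import r
print(r.finish_job())"
```

```text
the job is handed in; nothing more can be done
None
```

The job is handed in: box 2 (about 3.5 N) was the heavier and is held level and still about 10 cm above the middle of the plinth; box 1 (about 1.6 N) is back upright on the tray, and the other goods were not moved.

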